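Draw the filter plate from its housing and hold it to the light

TASK

The filter in the housing on the desk has to be checked against the light. Press the sprung latch knob fully down and, keeping it down, turn it clockwise to its stop, lift the hood flap by its bar handle until it stands fully open, and pull out the filter plate, the one with the broad tab; leave the blank plate with the narrow tab in its slot, the hood standing open, and the things round about alone. Finish while still holding the filter plate in the gripper: upright, its flat face squarely towards the window (straight ahead of the robot), its lower edge at least 15 cm above the desk, still and touching nothing else.

Things in the scene. Friction and masses are not known exactly. Their poses are not given: they have to be found in the camera images.
- filter_unit: grey filter housing fixed on the desk, 130 (x) x 170 (y) x 90 mm high (flat deck), origin under its centre, z up; its front (-x) faces the robot's right (yaw 1.2 to 1.9 rad). Two slots in the deck, 84 (x) x 12 (y), 60 mm deep, at x -2 and y -62 or -14 mm, under the hood flap (y -80 to +5): one holds the filter plate, one the blank plate. Latch knob at x -10, y +50 mm
- flap (a joint): aluminium hood flap, a shell 110 (x) x 85 (y) x 32 mm high over the slots, hinged along the unit's y at the back of the deck; 0 shut, grows as its front rises, 1.75 rad fully open (leaning back past upright). Stiff hinge, stays where it is left; about 2 N at the handle moves it. Locked shut by the latch tongue
- flap_handle (a point): centre of the flap's handle: round steel bar, 10 mm diameter, 72 mm long along the unit's y, on an arm 32 mm to either side, 40 mm in front of the hood's front face; shut, 105 mm above the desk, 150 mm in front of the hinge line and 15 mm above it. Turns with the flap
- flap_hinge (a point): point on the flap's hinge line in the middle of the flap's width: unit x = +60, y = -38, z = +90 mm; the hinge line runs along the unit's y
- latch (a joint): turn of the knob and the steel tongue under it: 0 locked, tongue pointing to the unit's -y over an ear of the hood; grows clockwise seen from above to its stop at 1.25 rad, tongue clear of the hood. Stays where left; friction 0.04 N m. Turns only while pressed: a nub on the knob must pass beneath a fixed guard until about 1.2 rad
- knob (a joint): press of the latch knob, m: 0 up, 0.007 fully down; spring of 2.7 N at the start, 9 N fully down. More than 0.005 frees it to turn
- knob_grip (a point): middle of the knob's grip bar, black, 46 mm long (this point's y, at the start the unit's y), 14 mm thick (its x), 24 mm high; top 12 mm above this point, at the start 142 mm above the desk. It stands on a flange of 26 mm radius, top 12 mm below this point, on which fingertips can press. The hood's side is 45 mm from the knob's axis
- filter_plate: loose aluminium-framed filter plate, 55 to 115 g: 80 mm wide (x), 8 mm thick (y, normal of its flat face), 60 mm high, with a broad pull tab on top, 50 mm wide, 8 mm thick, up to 85 mm above the origin. Origin in the middle of its lower edge, z up. It stands on a slot's floor 30 mm above the desk; the tab rises 25 mm above the deck under the hood
- filter_tab (a point): point in the middle of the filter plate's tab, 74 mm above the plate's lower edge, 11 mm below the tab's top; axes as the plate's
- blank_plate: loose blank plate, size, origin and axes as the filter plate but solid and with a narrow tab, 18 mm wide (x), 8 mm thick (y), 28 mm high; stands in the other slot, 48 mm from the filter plate
- window (a point): mere reference point in the air over the desk, on the way to the window behind it; its x axis is world x, straight from the robot to the window (the plate need not be brought here)
- tape_roll: roll of tape, diameter 62 mm, 18 mm high, lying on the desk in front of the test tube rack; origin under its centre
- dropper_bottle: brown dropper bottle, diameter 30 mm, 97 mm high, standing behind the test tube rack; origin under its centre
- petri_dish: glass petri dish, diameter 64 mm, 17 mm high, on the desk in front of the test tube rack, to the left of the tape; origin under its centre

How it is judged:
By the outcome, as a careful person would: the job done as asked, in the order asked, and still so for the second after the job is handed in, while the arm keeps its last pose, push and grip.
It also fails if it takes over 61 s, if anything falls off the work surface, if the arm or the gripper's body presses on something with over 40 N, if the wrist force passes 120 N, or if a joint passes its speed limit or range.

ROBOT

A 6-joint arm with a two-finger parallel gripper is mounted at the origin on a cart in front of the work surface, level with it; the furniture and walls round the work are solid. World frame = base frame: x ahead of the robot, y to its left, z up, the work surface at z = 0. Lengths are in m, angles in rad, forces in N, time in s.
With the tool pointing down it reaches from about 0.3 to 0.775 m from the base axis. Payload 14.6 kg.
Tool frame: the origin (TCP) lies at the very end of the fingers, on their centre line; the grasp point (between the pads) lies 19 mm behind it; z points along the fingers, y is the line along which they close (so a half turn about z gives the same grasp; the last joint's range is limited). The gripper opens to 94 mm and grips with 3 to 60 N. Pads are 16 mm wide; open, the fingers measure 119 mm over their backs; the gripper's body (75 mm by 177 mm) begins 78 mm behind the grasp point.
Start: joints at [-1.246, 0.3, 1.521, -0, 1.321, -0.067], TCP at [0.21, -0.508, 0.205] pointing down, gripper open.
Joint ranges: [-3.03, 3.03], [-0.79, 2.21], [0.23, 2.52], [-1.04, 4.18], [0, 3.07], [-2.55, 2.55]. Speed limits (rad/s): [2.22, 2.22, 2.57, 3.14, 3.14, 3.14].

INTERFACE

Orientations are given as [roll, pitch, yaw] about the fixed x, y, z axes, in that order (R = Rz(yaw) Ry(pitch) Rx(roll)).
In Python, from station import ctrl, cams gives the robot as it stands. The module is installed in compiled form; this text tells all that it offers.
- The arm moves only by the tool arm_command, never from a script. Its argument "plan" is a list that holds one entry, the list of rows, each a list of 7 numbers: the shift along the tool's x, y, z in parts of the range, where 1.0 means 500 mm, then the turn, a rotation vector about the tool's x, y, z in normalised numbers (1 is pi rad), then the closure, from -1 (fully open) to 1 (shut). A call has 1 to 12 rows; each row is the pose to reach, as a shift and turn from the pose commanded when the call began, along the tool's axes at that moment; what a row does not reach only later rows make up. A row lasts 1/10 s, in which the tool goes at most 50 mm and 8.59 degrees, less where a joint would pass 70% of its speed; a pose out of reach is approached as far as the arm can. Shift and turn numbers lie between -1 and 1, and a call with a number outside is refused. A call with a gripper value outside its range is refused whole. The fingers move at their own pace and stop on an object; "squeeze" is the grip in N (left out, the last holds). Time passes only in rows, so rows that repeat a pose let the fingers close. It gives the time, the measured TCP pose, the force, the opening and the grip force at its end, in the units of the state.
- ctrl.get_obs(): the state, without advancing time (a new reading comes with each control period).
- cams.camera(name): name is "scene" or "top"; returns (picture, depth): 480x640x3 uint8, blue, green, red; 480x640 float32, m along the optical axis (not along the pixel's ray), 0 where there is no reading.
- cams.camera_info(name): a dict with "fx", "fy", "cx", "cy" (pixels), "dist_coeffs" ([k1, k2, p1, p2, k3] as OpenCV has them; the pictures are not rectified), "world_to_cam" (4x4, takes a point from world to camera coordinates). Camera axes: x right, y down, z forward; pixel columns grow to the right and rows downward; lengths in m; the calibration is good to about 2 mm. A picture is of the moment at which its call begins. camera_info takes no time and is no camera call.
- ctrl.hand_in(): hands the job in; it is judged then, once.
The state is a dict: "time_s": time; "qpos": joint angles; "joint_vel": joint speeds; "tau": joint torques, N m; "ee_pos": TCP position; "eef_rot": TCP orientation; "force": force on the tool from outside, world axes, zero at the start; "moment": the same for the moment, N m; "grip_width": finger opening in m; "grip_force": force on a finger pad.
Only numpy, scipy, OpenCV 4.12 (cv2) and the standard library are available. Lean on these libraries where they do the work, as an engineer would, in place of code of your own. Each camera call takes 0.05 s, during which the arm holds its last target. There are 200 camera calls.

## Working session

There is one attempt and no reset: what is moved stays moved. The work goes in short steps, Python scripts to look and compute and a tool call to move; the robot and the scene stay as the last step left them, time stands still between calls to the robot, and variables do not carry over. Pictures are saved under pics/ and viewed, at most 10 in all, crops included, and the job is handed in when it is done.

Besides the shell and the picture viewer there is one more tool, called after "Call:" as name(argument=value, ...) on one line, values as JSON. arm_command: Moves the arm, as the interface text tells. Its arguments: {"type":"object","properties":{"plan":{"type":"array"},"squeeze":{"type":"number"}},"required":["plan"]}

```bash
mkdir -p pics; cat > h.py <<'E'
import numpy as np, cv2
from station import ctrl, cams
from scipy.spatial.transform import Rotation as R
def cloud(name):
    im,d=cams.camera(name); i=cams.camera_info(name)
    K=np.array([[i['fx'],0,i['cx']],[0,i['fy'],i['cy']],[0,0,1.]])
    v,u=np.mgrid[0:480,0:640]
    p=cv2.undistortPoints(np.stack([u,v],-1).reshape(-1,1,2).astype(np.float64),K,np.array(i['dist_coeffs'])).reshape(480,640,2)
    c=np.dstack([p[...,0]*d,p[...,1]*d,d]).reshape(-1,3)
    M=np.linalg.inv(np.array(i['world_to_cam']))
    w=(c@M[:3,:3].T+M[:3,3]).reshape(480,640,3); w[d==0]=np.nan
    return im,w
E
python3 - <<'E'
from h import *
for n in ['scene','top']:
    im,w=cloud(n); cv2.imwrite(f'pics/{n}0.png',im); np.save(n+'0.npy',w)
    i=cams.camera_info(n); print(n,np.linalg.inv(np.array(i['world_to_cam']))[:3].round(3))
o=ctrl.get_obs(); print(o)
E
```

```text
scene [[-0.643 -0.498  0.581 -0.109]
 [-0.765  0.419 -0.489  0.549]
 [-0.    -0.76  -0.65   0.855]]
top [[ 0.029 -0.987  0.156  0.296]
 [-0.999 -0.031 -0.013  0.066]
 [ 0.017 -0.155 -0.988  1.278]]
{'time_s': 0.1, 'qpos': array([-1.24561254e+00,  3.00415453e-01,  1.52150561e+00, -5.26416770e-05,
        1.32073029e+00, -6.65906399e-02]), 'joint_vel': array([-1.16830121e-03, -3.31908554e-04, -2.21861830e-03, -2.14126408e-03,
        8.78892965e-05, -1.08169165e-03]), 'tau': array([ 1.82773609e-03, -5.32642651e+01, -3.53283727e+01,  7.09915627e-02,
        2.34476512e-02, -4.50756488e-05]), 'ee_pos': array([ 0.20991848, -0.50810501,  0.20494879]), 'eef_rot': array([-3.14053291e+00, -1.95697795e-05,  3.91787469e-01]), 'force': array([ 0.3616894 , -0.28244729,  0.03631881]), 'moment': array([-0.01638063,  0.01906889,  0.03761213]), 'grip_force': 0.0, 'grip_width': 0.09380880376573815}
```

View pics/scene0.png

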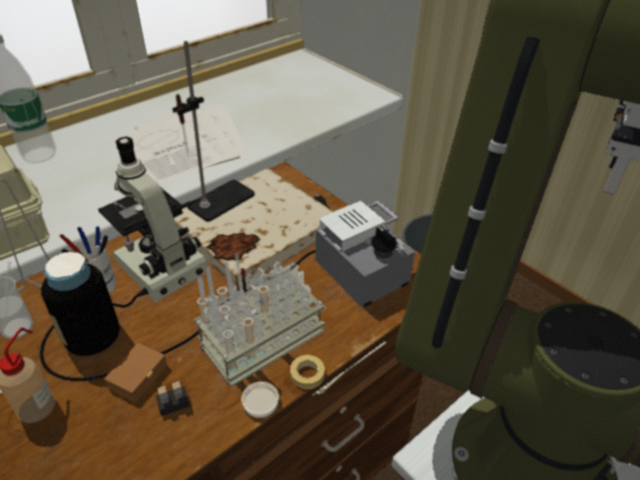

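View pics/top0.png

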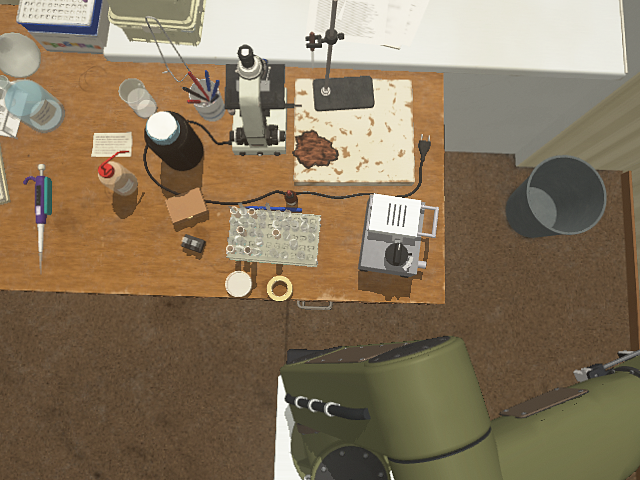

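Scene: housing at right of desk (scene ~(365,245), top ~(395,235)), handle toward the right (top (430,220)), knob (top (398,253)), hood toward the window. Now fitting the pose.

```bash
python3 - <<'E'
from h import *
w=np.load('top0.npy'); im=cv2.imread('pics/top0.png')
sub=w[185:310,345:450]
cv2.imwrite('pics/topc.png',cv2.resize(im[185:310,345:450],None,fx=6,fy=4.8*1.0,interpolation=cv2.INTER_CUBIC)[:600,:])
p=sub.reshape(-1,3)
z=p[:,2]
print(np.histogram(z[np.isfinite(z)],bins=np.arange(-.02,.2,.01)))
for lo,hi,n in [(.08,.098,'deck'),(.116,.13,'hood'),(.134,.15,'knob'),(.1,.112,'handle?')]:
    q=p[(z>lo)&(z<hi)]
    r=cv2.minAreaRect((q[:,:2]*1000).astype(np.float32)); print(n,len(q),r,q.mean(0).round(4),q.min(0).round(3),q.max(0).round(3))
for r in [(225,420),(245,370),(253,398),(205,435),(235,435),(220,435),(265,422)]: print(r,w[r].round(4))
q=p[z>.05]; print('all',cv2.minAreaRect((q[:,:2]*1000).astype(np.float32)))
w=np.load('scene0.npy'); p=w[180:320,300:420].reshape(-1,3); z=p[:,2]
for lo,hi,n in [(.084,.096,'deck'),(.116,.13,'hood'),(.134,.15,'knob')]:
    q=p[(z>lo)&(z<hi)]
    r=cv2.minAreaRect((q[:,:2]*1000).astype(np.float32)); print(n,len(q),r,q.mean(0).round(4))
E
```

```text
(array([  16, 2351, 4674,   84,   44,   39,   84,   54,   44,   48,  562,
       1192,  262,  461, 1754,   32,  115,    0,    0,    0,    0]), array([-0.02, -0.01,  0.  ,  0.01,  0.02,  0.03,  0.04,  0.05,  0.06,
        0.07,  0.08,  0.09,  0.1 ,  0.11,  0.12,  0.13,  0.14,  0.15,
        0.16,  0.17,  0.18,  0.19]))
deck 1722 ((488.1805114746094, -98.2879638671875), (131.25416564941406, 171.08441162109375), 83.2867431640625) [ 0.4565 -0.0886  0.0911] [ 0.397 -0.173  0.08 ] [ 0.58  -0.024  0.098]
hood 2053 ((506.3365478515625, -93.54289245605469), (145.79196166992188, 160.4933319091797), 60.16261291503906) [ 0.515  -0.0978  0.1226] [ 0.406 -0.195  0.116] [ 0.574 -0.039  0.13 ]
knob 137 ((436.89300537109375, -102.11051940917969), (14.427681922912598, 45.60944747924805), 82.93309783935547) [ 0.4365 -0.1015  0.1426] [ 0.414 -0.11   0.135] [ 0.459 -0.093  0.148]
handle? 340 ((482.03936767578125, -114.67032623291016), (157.2384033203125, 156.72572326660156), 83.76570129394531) [ 0.4902 -0.1532  0.1078] [ 0.402 -0.2    0.1  ] [ 0.568 -0.037  0.112]
(225, 420) [ 0.5105 -0.1615  0.0883]
(245, 370) [ 0.4594 -0.0454  0.0922]
(253, 398) [ 0.4365 -0.1026  0.1431]
(205, 435) [ 0.5786 -0.2162  0.0007]
(235, 435) [ 0.4846 -0.1919  0.1093]
(220, 435) [ 0.5194 -0.192   0.1098]
(265, 422) [ 0.4209 -0.1733  0.0523]
all ((486.45660400390625, -112.92909240722656), (161.06065368652344, 170.97906494140625), 83.34703063964844)
deck 1810 ((491.41961669921875, -25.808685302734375), (280.4448547363281, 175.35000610351562), 84.7574691772461) [ 0.4557 -0.0673  0.0897]
hood 1792 ((491.9631652832031, -19.659988403320312), (274.44293212890625, 163.4705810546875), 87.88277435302734) [ 0.5027 -0.0829  0.1214]
knob 163 ((422.94635009765625, 1.814605712890625), (46.932456970214844, 233.0877227783203), 6.510664939880371) [ 0.4325 -0.0855  0.1395]
```

View pics/topc.png

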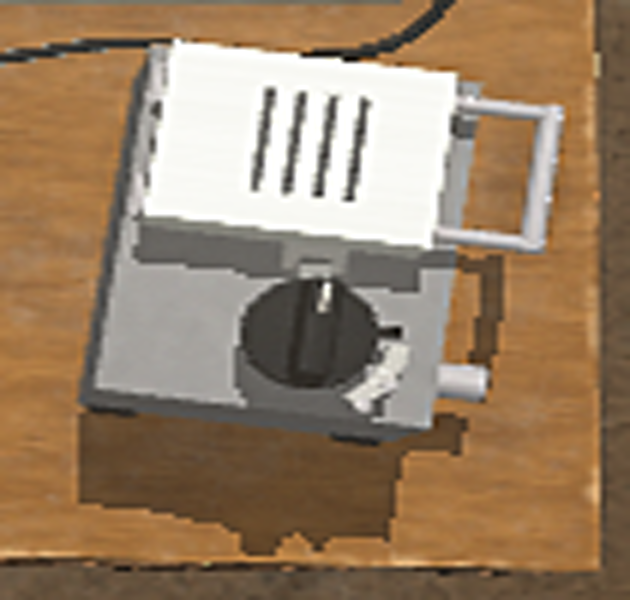

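```bash
cat >> h.py <<'E'
YAW=np.deg2rad(83.3); O=np.array([.4882,-.0983,0])
def U(x,y,z): return O+R.from_euler('z',YAW).apply(np.array([x,y,z])/1000)
def go(pos,rot):
    """print shift (mm) and rotvec in tool axes from present pose; rot a Rotation"""
    o=ctrl.get_obs(); C=R.from_euler('xyz',o['eef_rot'])
    print(np.r_[C.inv().apply(np.array(pos)-o['ee_pos'])*1000,(C.inv()*rot).as_rotvec()].round(3), 't',o['time_s'],'q',o['qpos'].round(2))
def down(yaw): return R.from_euler('xyz',[np.pi,0,yaw])
E
python3 - <<'E'
from h import *
k=U(-10,50,200); print(k, U(-90,-38,105)); go(k,down(YAW+np.pi/2))
E
```

```text
[ 0.43737476 -0.10239817  0.2       ] [ 0.51544012 -0.19211885  0.105     ]
[ 3.65137e+02 -2.88108e+02  5.26100e+00 -0.00000e+00 -1.00000e-03
 -2.63300e+00] t 0.1 q [-1.25  0.3   1.52 -0.    1.32 -0.07]
```

Units first: shifts go in shares of 500 mm and turns go in shares of pi rad. So 365 mm / 500 = 0.73, -288 mm / 500 = -0.576, -2.633 rad / 3.1416 = -0.8381.

Call:
arm_command(plan=[[[0.36, -0.29, -0.05, 0, 0, -0.382, 0.45], [0.73, -0.576, -0.02, 0, 0, -0.8381, 0.45], [0.73, -0.576, -0.02, 0, 0, -0.8381, 0.45], [0.73, -0.576, -0.02, 0, 0, -0.8381, 0.45], [0.73, -0.576, -0.02, 0, 0, -0.8381, 0.45], [0.73, -0.576, -0.02, 0, 0, -0.8381, 0.45], [0.73, -0.576, -0.02, 0, 0, -0.8381, 0.45], [0.73, -0.576, -0.02, 0, 0, -0.8381, 0.45], [0.73, -0.576, -0.02, 0, 0, -0.8381, 0.45], [0.73, -0.576, -0.02, 0, 0, -0.8381, 0.45], [0.73, -0.576, -0.02, 0, 0, -0.8381, 0.45], [0.73, -0.576, -0.02, 0, 0, -0.8381, 0.45]]], squeeze=25)

```text
time_s: 1.3
ee_pos: [0.4375, -0.102, 0.2151]
eef_rot: [-3.141, -0.001, 2.2]
force: [-0.1, -0.2, 0.6]
grip_width: 0.0261
grip_force: 0.0
```

```bash
python3 - <<'E'
from h import *
k=U(-10,50,122); go(k,down(YAW+np.pi/2)); print(ctrl.get_obs()['grip_width'])
E
```

```text
[-3.3600e-01 -2.6600e-01  9.3136e+01 -0.0000e+00 -1.0000e-03 -8.2500e-01] t 1.3 q [-0.31  0.06  1.78  0.    1.3  -0.94]
0.02613762115765078
```

To row units: 91 mm / 500 = 0.182, 80 mm / 500 = 0.16, -0.825 rad / 3.1416 = -0.2626.

Call:
arm_command(plan=[[[0, 0, 0.04, 0, 0, -0.2626, 0.45], [0, 0, 0.08, 0, 0, -0.2626, 0.45], [0, 0, 0.1, 0, 0, -0.2626, 0.45], [0, 0, 0.1, 0, 0, -0.2626, 0.45], [0, 0, 0.1, 0, 0, -0.2626, 0.45], [0, 0, 0.1, 0, 0, -0.2626, 0.45], [0, 0, 0.13, 0, 0, -0.2626, 0.45], [0, 0, 0.16, 0, 0, -0.2626, 0.45], [0, 0, 0.182, 0, 0, -0.2626, 0.45], [0, 0, 0.182, 0, 0, -0.2626, 0.45]]])

```text
time_s: 2.3
ee_pos: [0.4367, -0.1026, 0.1232]
eef_rot: [3.141, -0.003, 3.017]
force: [0.3, -0.1, 1.1]
grip_width: 0.0259
grip_force: 0.0
```

```bash
python3 - <<'E'
from h import *
k=U(-10,50,118); go(k,down(YAW+np.pi/2))
im,w=cloud('top'); cv2.imwrite('pics/t1.png',cv2.resize(im[185:310,345:450],None,fx=5,fy=4.6,interpolation=2))
E
```

```text
[-6.890e-01  2.430e-01  5.168e+00  0.000e+00 -3.000e-03 -8.000e-03] t 2.3 q [-0.31  0.17  1.89 -0.    1.09 -1.76]
```

View pics/t1.png

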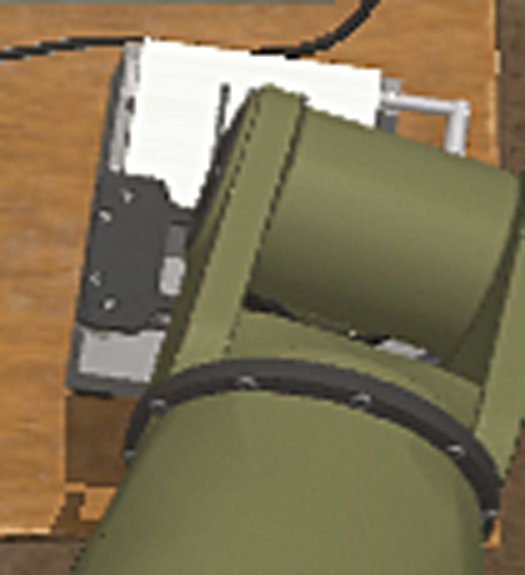

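The arm hides the knob from above; no contact force so far and the fingers straddle the bar by pose. Close on it.

To row units: 13 mm / 500 = 0.026, 11 mm / 500 = 0.022.

Call:
arm_command(plan=[[[0, 0, 0, 0, 0, 0, 1], [0, 0, 0, 0, 0, 0, 1], [0, 0, 0, 0, 0, 0, 1], [0, 0, 0, 0, 0, 0, 1], [0, 0, 0.008, 0, 0, 0, 1], [0, 0, 0.016, 0, 0, 0, 1], [0, 0, 0.022, 0, 0, 0, 1], [0, 0, 0.026, 0, 0, 0, 1], [0, 0, 0.026, 0, 0, 0, 1]]], squeeze=25)

```text
time_s: 3.25
ee_pos: [0.4393, -0.1034, 0.1141]
eef_rot: [-3.14, 0.006, 3.017]
force: [-4.2, -2.4, 31.5]
grip_width: 0.0138
grip_force: 25.0
```

To row units: -1 mm / 500 = -0.002, 1.3 rad / 3.1416 = 0.4138.

Call:
arm_command(plan=[[[0, 0, -0.002, 0, 0, 0.0382, 1], [0, 0, -0.002, 0, 0, 0.0764, 1], [0, 0, -0.002, 0, 0, 0.1146, 1], [0, 0, -0.002, 0, 0, 0.1528, 1], [0, 0, -0.002, 0, 0, 0.191, 1], [0, 0, -0.002, 0, 0, 0.2292, 1], [0, 0, -0.002, 0, 0, 0.2674, 1], [0, 0, -0.002, 0, 0, 0.3056, 1], [0, 0, -0.002, 0, 0, 0.3438, 1], [0, 0, -0.002, 0, 0, 0.382, 1], [0, 0, -0.002, 0, 0, 0.4138, 1], [0, 0, -0.002, 0, 0, 0.4138, 1]]])

```text
time_s: 4.45
ee_pos: [0.4374, -0.1047, 0.1139]
eef_rot: [-3.142, 0.004, 1.714]
force: [-12.6, -16.1, 23.1]
grip_width: 0.0143
grip_force: 25.6
```

```bash
python3 - <<'E'
from h import *
o=ctrl.get_obs();print(o)
E
```

```text
{'time_s': 4.45, 'qpos': array([-0.31416992,  0.18261928,  1.89736144, -0.00427607,  1.05985637,
       -0.45508671]), 'joint_vel': array([ 0.00092814,  0.00204714, -0.00093739, -0.00145098,  0.00175663,
       -0.09245065]), 'tau': array([  8.06400597, -31.90956116, -25.92640579,   4.90754038,
        -1.97976306,   2.15626471]), 'ee_pos': array([ 0.43736253, -0.10469061,  0.11386121]), 'eef_rot': array([-3.14152497,  0.00412355,  1.71380097]), 'force': array([-12.57259307, -16.08127887,  23.13452111]), 'moment': array([-3.20330038,  2.44604522,  0.45143212]), 'grip_force': 25.552749931812286, 'grip_width': 0.014276900148686877}
```

To row units: -150 mm / 500 = -0.3, -110 mm / 500 = -0.22.

Call:
arm_command(plan=[[[0, 0, 0, 0, 0, 0, 0.55], [0, 0, 0, 0, 0, 0, 0.55], [0, 0, 0, 0, 0, 0, 0.55], [0, 0, -0.02, 0, 0, 0, 0.55], [0, 0, -0.06, 0, 0, 0, 0.55], [0, 0, -0.14, 0, 0, 0, 0.55], [0, 0, -0.22, 0, 0, 0, 0.55], [0.12, 0, -0.3, 0, 0, 0, 0.55], [0.22, 0, -0.3, 0, 0, 0, 0.55], [0.3, 0, -0.3, 0, 0, 0, 0.55], [0.3, 0, -0.3, 0, 0, 0, 0.55]]])

```text
time_s: 5.55
ee_pos: [0.4145, 0.0493, 0.2632]
eef_rot: [3.141, -0.001, 1.721]
force: [0.6, -0.5, 0.0]
grip_width: 0.0213
grip_force: 0.0
```

```bash
python3 - <<'E'
from h import *
o=ctrl.get_obs();print(o['ee_pos'],o['eef_rot'],o['force'])
a,_=cloud('top');b,_=cloud('scene')
cv2.imwrite('pics/t2.png',np.vstack([cv2.resize(a[185:310,345:450],(400,300)),cv2.resize(b[180:320,300:430],(400,300))]))
E
```

```text
[0.41450815 0.04928358 0.26322889] [ 3.14088036e+00 -1.02465476e-03  1.72060201e+00] [ 0.62137348 -0.49696957  0.02547661]
```

View pics/t2.png

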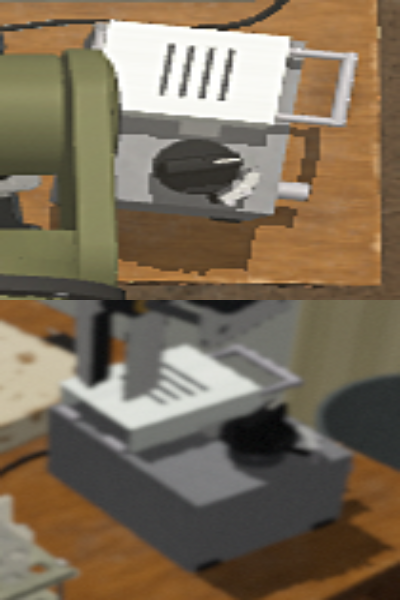

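The picture shows the knob bar turned ~72° clockwise (top half, (197,165)) with the nub past the guard, hood still shut. Next the handle.

```bash
python3 - <<'E'
from h import *
go(U(-90,-38,200),down(YAW+np.pi/2))
# refine handle from first top image
w=np.load('top0.npy')[195:250,420:445].reshape(-1,3); q=w[(w[:,2]>.1)&(w[:,2]<.116)]
l=R.from_euler('z',-YAW).apply(q-O)*1000
l=l[(l[:,0]<-84)]; print(len(l),l.mean(0),np.median(l,0),l.min(0),l.max(0))
E
```

```text
[-251.203   63.687   62.571    0.      -0.      -1.305] t 5.65 q [ 0.02 -0.04  1.78  0.    1.41 -0.12]
137 [-89.1811284  -37.11694581 109.50637465] [-88.98788363 -37.54894773 109.43082722] [-95.2289921  -73.59777957 103.51268199] [-84.05009856  -1.38568327 115.0450022 ]
```

To row units: -251 mm / 500 = -0.502, -126 mm / 500 = -0.252, -1.305 rad / 3.1416 = -0.4154.

Call:
arm_command(plan=[[[-0.252, 0.064, 0, 0, 0, -0.0955, 0.48], [-0.502, 0.128, 0, 0, 0, -0.4154, 0.48], [-0.502, 0.128, 0, 0, 0, -0.4154, 0.48], [-0.502, 0.128, 0, 0, 0, -0.4154, 0.48], [-0.502, 0.128, 0, 0, 0, -0.4154, 0.48], [-0.502, 0.128, 0, 0, 0, -0.4154, 0.48], [-0.502, 0.128, 0, 0, 0, -0.4154, 0.48], [-0.502, 0.128, 0.08, 0, 0, -0.4154, 0.48], [-0.502, 0.128, 0.126, 0, 0, -0.4154, 0.48], [-0.502, 0.128, 0.126, 0, 0, -0.4154, 0.48], [-0.502, 0.128, 0.126, 0, 0, -0.4154, 0.48]]], squeeze=12)

```text
time_s: 6.75
ee_pos: [0.5152, -0.1945, 0.2]
eef_rot: [3.141, -0.0, 3.017]
force: [-0.0, -0.2, 1.0]
grip_width: 0.0243
grip_force: 0.0
```

```bash
python3 - <<'E'
from h import *
go(U(-90,-38,92.5),down(YAW+np.pi/2));print(ctrl.get_obs()['grip_width'])
E
```

```text
[ 2.20000e-02  2.37000e+00  1.07523e+02  0.00000e+00 -0.00000e+00
 -8.00000e-03] t 6.75 q [-0.43  0.31  1.53  0.    1.31 -1.87]
0.024332871332704762
```

To row units: 107 mm / 500 = 0.214, 100 mm / 500 = 0.2, -0.008 rad / 3.1416 = -0.0025.

Call:
arm_command(plan=[[[0, 0.004, 0.06, 0, 0, -0.0025, 0.48], [0, 0.004, 0.12, 0, 0, -0.0025, 0.48], [0, 0.004, 0.17, 0, 0, -0.0025, 0.48], [0, 0.004, 0.2, 0, 0, -0.0025, 0.48], [0, 0.004, 0.214, 0, 0, -0.0025, 0.48], [0, 0.004, 0.214, 0, 0, -0.0025, 0.48], [0, 0.004, 0.214, 0, 0, -0.0025, 1], [0, 0.004, 0.214, 0, 0, -0.0025, 1], [0, 0.004, 0.214, 0, 0, -0.0025, 1], [0, 0.004, 0.214, 0, 0, -0.0025, 1]]], squeeze=12)

```text
time_s: 7.75
ee_pos: [0.5161, -0.193, 0.0937]
eef_rot: [-3.139, 0.002, 3.029]
force: [-0.7, -10.2, 0.8]
grip_width: 0.0094
grip_force: 12.0
```

```bash
python3 - <<'E'
from h import *
o=ctrl.get_obs(); a0=np.arctan2(15,150)
C=R.from_euler('xyz',o['eef_rot']); print(o['ee_pos'],o['force'],o['grip_width'])
h=lambda t:U(60-150.7*np.cos(a0+t),-38,90+150.7*np.sin(a0+t))
for t in np.arange(0.1,1.86,.1): print(round(t,2),(C.inv().apply(h(t)-h(0))*1000).round(1))
E
```

```text
[ 0.51608625 -0.19295903  0.09374684] [ -0.69048586 -10.20841714   0.83150373] 0.009417388020244655
0.1 [ -0.    2.2 -14.9]
0.2 [ -0.1   5.9 -29.5]
0.3 [ -0.1  11.  -43.7]
0.4 [ -0.2  17.5 -57.3]
0.5 [ -0.3  25.4 -70.1]
0.6 [ -0.3  34.4 -82.1]
0.7 [ -0.4  44.7 -93.2]
0.8 [  -0.5   56.  -103.2]
0.9 [  -0.6   68.2 -112. ]
1.0 [  -0.6   81.2 -119.5]
1.1 [  -0.7   95.  -125.7]
1.2 [  -0.8  109.2 -130.5]
1.3 [  -0.9  123.9 -133.8]
1.4 [  -0.9  138.9 -135.7]
1.5 [  -1.   153.9 -136.1]
1.6 [  -1.1  168.9 -134.9]
1.7 [  -1.1  183.8 -132.3]
1.8 [  -1.2  198.3 -128.2]
```

To row units: -119 mm / 500 = -0.238, -112 mm / 500 = -0.224.

Call:
arm_command(plan=[[[0, 0.004, -0.03, 0, 0, 0, 1], [0, 0.012, -0.058, 0, 0, 0, 1], [0, 0.022, -0.088, 0, 0, 0, 1], [0, 0.034, -0.114, 0, 0, 0, 1], [0, 0.05, -0.14, 0, 0, 0, 1], [0, 0.068, -0.164, 0, 0, 0, 1], [0, 0.09, -0.186, 0, 0, 0, 1], [0, 0.112, -0.206, 0, 0, 0, 1], [-0.002, 0.136, -0.224, 0, 0, 0, 1], [-0.002, 0.162, -0.238, 0, 0, 0, 1], [-0.002, 0.162, -0.238, 0, 0, 0, 1]]])

```text
time_s: 8.85
ee_pos: [0.5264, -0.1112, 0.215]
eef_rot: [-3.139, 0.005, 3.03]
force: [-6.0, -6.7, 15.9]
grip_width: 0.0095
grip_force: 12.0
```

```bash
python3 - <<'E'
from h import *
o=ctrl.get_obs(); a0=np.arctan2(15,150)
C=R.from_euler('xyz',o['eef_rot']); print(o['ee_pos'],o['force'],o['grip_width'],o['qpos'].round(2))
h=lambda t:U(60-150.7*np.cos(a0+t),-38,90+150.7*np.sin(a0+t))
for t in np.arange(1.1,1.86,.1): print(round(t,2),(C.inv().apply(h(t)-h(1.0))*1000).round(1))
E
```

```text
[ 0.52643283 -0.11122969  0.21500771] [-6.01870227 -6.69385453 15.88623997] 0.009498093220189085 [-0.28  0.26  1.55 -0.    1.33 -1.73]
1.1 [-0.1 13.7 -6.2]
1.2 [ -0.2  28.  -11. ]
1.3 [ -0.3  42.7 -14.3]
1.4 [ -0.4  57.6 -16.2]
1.5 [ -0.5  72.7 -16.5]
1.6 [ -0.5  87.7 -15.4]
1.7 [ -0.6 102.6 -12.8]
1.8 [ -0.7 117.1  -8.6]
```

To row units: 112 mm / 500 = 0.224, 109 mm / 500 = 0.218.

Call:
arm_command(plan=[[[0, 0.028, -0.016, 0, 0, 0, 1], [0, 0.056, -0.026, 0, 0, 0, 1], [0, 0.086, -0.032, 0, 0, 0, 1], [0, 0.116, -0.036, 0, 0, 0, 1], [0, 0.146, -0.036, 0, 0, 0, 1], [0, 0.176, -0.034, 0, 0, 0, 1], [-0.002, 0.206, -0.03, 0, 0, 0, 1], [-0.002, 0.218, -0.026, 0, 0, 0, 1], [-0.002, 0.224, -0.024, 0, 0, 0, 1], [-0.002, 0.224, -0.024, 0, 0, 0, 1]]])

```text
time_s: 9.85
ee_pos: [0.5387, -0.0021, 0.2242]
eef_rot: [-3.136, -0.0, 3.029]
force: [-8.6, -20.6, 13.7]
grip_width: 0.0091
grip_force: 12.0
```

```bash
python3 - <<'E'
from h import *
o=ctrl.get_obs(); print(o['ee_pos'],o['force'],o['grip_width'])
print(R.from_euler('z',-YAW).apply(o['ee_pos']-O)*1000)
b,_=cloud('scene'); cv2.imwrite('pics/s3.png',cv2.resize(b[140:320,280:440],(640,600)))
E
```

```text
[ 0.53865735 -0.00209931  0.22417392] [ -8.6375073  -20.59375017  13.6955832 ] 0.009143411114757395
[101.43059532 -38.88895734 224.17391582]
```

View pics/s3.png

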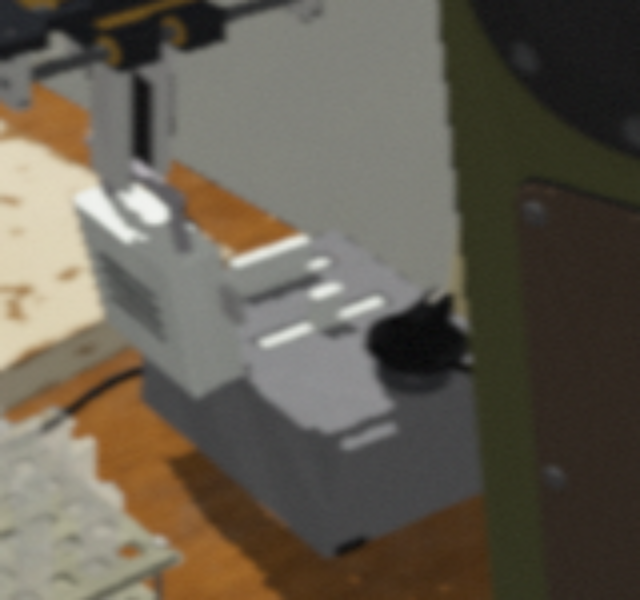

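To row units: -280 mm / 500 = -0.56, -250 mm / 500 = -0.5.

Call:
arm_command(plan=[[[0, -0.004, 0, 0, 0, 0, 0.48], [0, -0.004, 0, 0, 0, 0, 0.48], [0, -0.004, 0, 0, 0, 0, 0.48], [0, -0.004, -0.04, 0, 0, 0, 0.48], [0, -0.004, -0.1, 0, 0, 0, 0.48], [0, -0.004, -0.18, 0, 0, 0, 0.48], [0, -0.1, -0.18, 0, 0, 0, 0.4], [0, -0.2, -0.18, 0, 0, 0, 0.4], [0, -0.3, -0.18, 0, 0, 0, 0.4], [0, -0.4, -0.18, 0, 0, 0, 0.4], [0, -0.5, -0.18, 0, 0, 0, 0.4], [0, -0.56, -0.18, 0, 0, 0, 0.4]]])

```text
time_s: 11.1
ee_pos: [0.5071, -0.2807, 0.3128]
eef_rot: [3.141, -0.001, 3.028]
force: [0.5, 0.4, -0.3]
grip_width: 0.0285
grip_force: 0.0
```

```bash
python3 - <<'E'
from h import *
a,w=cloud('top'); np.save('top2.npy',w); cv2.imwrite('pics/top2.png',a)
cv2.imwrite('pics/t4.png',cv2.resize(a[175:310,335:450],(690,600),interpolation=2))
p=w[175:310,335:450].reshape(-1,3); l=R.from_euler('z',-YAW).apply(p-O)*1000
m=(l[:,2]>103)&(l[:,2]<125)&(abs(l[:,0])<50)&(l[:,1]<10)&(l[:,1]>-85); q=l[m]
for c in (-62,-14):
    s=q[abs(q[:,1]-c)<15]; print(c,len(s),s.mean(0).round(1),s.min(0).round(1),s.max(0).round(1))
E
```

```text
-62 101 [ -1.1 -60.9 114.5] [-26.  -66.8 103. ] [ 23.1 -57.1 123. ]
-14 34 [ -0.8 -13.2 113.8] [ -9.  -18.4 103.8] [  7.2  -9.7 118.3]
```

View pics/t4.png

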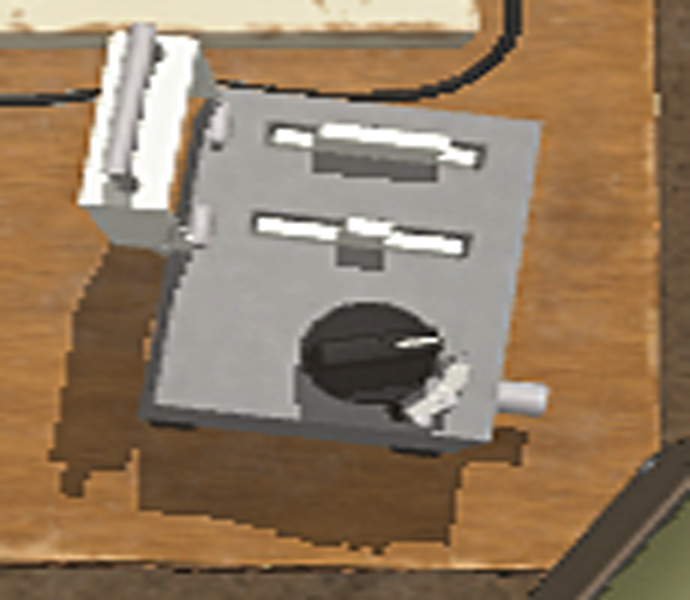

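Picture: hood standing open at left, broad-tab filter plate in the far slot (380,150), narrow-tab blank in the near slot (365,240). The filter is at unit (-1.5,-62), top z ≈ 115 mm as expected.

```bash
python3 - <<'E'
from h import *
go(U(-1.5,-61.5,170),down(YAW)); 
E
```

```text
[-2.21980e+01  1.80158e+02  1.42232e+02 -1.00000e-03 -1.00000e-03
  1.57200e+00] t 11.15 q [-0.57  0.32  1.25 -0.    1.57 -2.03]
```

To row units: 180 mm / 500 = 0.36, 130 mm / 500 = 0.26, 1.572 rad / 3.1416 = 0.5004.

Call:
arm_command(plan=[[[-0.044, 0.12, 0, 0, 0, 0.5004, 0.4], [-0.044, 0.24, 0, 0, 0, 0.5004, 0.4], [-0.044, 0.36, 0, 0, 0, 0.5004, 0.4], [-0.044, 0.36, 0, 0, 0, 0.5004, 0.4], [-0.044, 0.36, 0, 0, 0, 0.5004, 0.4], [-0.044, 0.36, 0, 0, 0, 0.5004, 0.4], [-0.044, 0.36, 0, 0, 0, 0.5004, 0.4], [-0.044, 0.36, 0, 0, 0, 0.5004, 0.4], [-0.044, 0.36, 0.08, 0, 0, 0.5004, 0.4], [-0.044, 0.36, 0.16, 0, 0, 0.5004, 0.4], [-0.044, 0.36, 0.24, 0, 0, 0.5004, 0.4], [-0.044, 0.36, 0.26, 0, 0, 0.5004, 0.4]]])

```text
time_s: 12.35
ee_pos: [0.5482, -0.1008, 0.1792]
eef_rot: [-3.135, -0.001, 1.457]
force: [0.1, 0.3, -0.2]
grip_width: 0.0282
grip_force: 0.0
```

Call:
arm_command(plan=[[[0, 0, 0, 0, 0, 0, 0.4], [0, 0, 0, 0, 0, 0, 0.4]]])

```text
time_s: 12.55
ee_pos: [0.5507, -0.1017, 0.1854]
eef_rot: [3.139, 0.0, 1.461]
force: [0.5, 0.1, 0.1]
grip_width: 0.0284
grip_force: 0.0
```

```bash
python3 - <<'E'
from h import *
go(U(-1.5,-61.5,94.5),down(YAW)); print(ctrl.get_obs()['grip_width'])
E
```

```text
[-5.4380e+00 -1.1950e+00  9.0871e+01  2.0000e-03  0.0000e+00  7.0000e-03] t 12.55 q [-0.25  0.34  1.52  0.    1.28 -0.14]
0.028424499819374397
```

To row units: 90 mm / 500 = 0.18, 82 mm / 500 = 0.164, 0.007 rad / 3.1416 = 0.0022.

Call:
arm_command(plan=[[[-0.01, -0.002, 0.05, 0, 0, 0.0022, 0.4], [-0.01, -0.002, 0.1, 0, 0, 0.0022, 0.4], [-0.01, -0.002, 0.14, 0, 0, 0.0022, 0.4], [-0.01, -0.002, 0.164, 0, 0, 0.0022, 0.4], [-0.01, -0.002, 0.18, 0, 0, 0.0022, 0.4], [-0.01, -0.002, 0.18, 0, 0, 0.0022, 0.4], [-0.01, -0.002, 0.18, 0, 0, 0.0022, 1], [-0.01, -0.002, 0.18, 0, 0, 0.0022, 1], [-0.01, -0.002, 0.18, 0, 0, 0.0022, 1], [-0.01, -0.002, 0.18, 0, 0, 0.0022, 1]]], squeeze=25)

```text
time_s: 13.55
ee_pos: [0.5487, -0.1066, 0.0941]
eef_rot: [3.14, 0.0, 1.451]
force: [-0.8, -0.0, 3.1]
grip_width: 0.0079
grip_force: 25.0
```

```bash
python3 - <<'E'
from h import *
go(U(-1.5,-61.5,94.5),down(YAW)); o=ctrl.get_obs(); print(o['grip_width'],o['force'],o['moment'])
E
```

```text
[-0.316  0.478 -0.351  0.001  0.    -0.003] t 13.55 q [-0.26  0.43  1.61  0.    1.09 -0.14]
0.007913843735349388 [-0.81433624 -0.04740947  3.07933924] [ 0.00027191 -0.02454875  0.01039345]
```

To row units: -210 mm / 500 = -0.42, -150 mm / 500 = -0.3, -0.12 rad / 3.1416 = -0.0382.

Call:
arm_command(plan=[[[0, 0, -0.02, 0, 0, 0, 1], [0, 0, -0.05, 0, 0, 0, 1], [0, 0, -0.09, 0, 0, 0, 1], [0, 0, -0.14, 0, 0, 0, 1], [0, 0, -0.19, 0, 0, 0, 1], [0, 0, -0.24, 0, 0, 0, 1], [-0.02, 0, -0.3, 0, 0, 0, 1], [-0.05, 0, -0.35, 0, 0, -0.0191, 1], [-0.08, 0, -0.39, 0, 0, -0.0382, 1], [-0.11, 0, -0.42, 0, 0, -0.0382, 1], [-0.12, 0, -0.42, 0, 0, -0.0382, 1], [-0.12, 0, -0.42, 0, 0, -0.0382, 1]]])

```text
time_s: 14.75
ee_pos: [0.5409, -0.1663, 0.3031]
eef_rot: [-3.141, -0.0, 1.57]
force: [0.1, 0.7, -1.5]
grip_width: 0.0075
grip_force: 25.0
```

```bash
python3 - <<'E'
from h import *
o=ctrl.get_obs(); print(o['ee_pos'],o['eef_rot'],o['grip_width'],o['force'],o['moment'],o['grip_force'])
a,w=cloud('top');b,v=cloud('scene')
cv2.imwrite('pics/f.png',np.hstack([cv2.resize(a[150:310,300:460],(400,400)),cv2.resize(b[100:320,220:440],(400,400))]))
for n,x in (('top',w),('scene',v)):
    p=x.reshape(-1,3); e=o['ee_pos']
    m=(abs(p[:,1]-e[1])<.045)&(abs(p[:,0]-e[0])<.03)&(p[:,2]>e[2]-.07)&(p[:,2]<e[2]-.004); q=p[m]
    print(n,len(q)); 
    if len(q)>30:
        c=q.mean(0); print(c,q.min(0),q.max(0),np.linalg.svd(q-c,full_matrices=False)[2][2])
E
```

```text
[ 0.54086351 -0.16631672  0.3030858 ] [-3.14124214e+00 -1.99392506e-04  1.56967064e+00] 0.0075308831924308164 [ 0.12791664  0.67399061 -1.54736652] [-0.03854624 -0.04429167  0.00351437] 24.99957025051117
top 47
[ 0.54004855 -0.12932696  0.27147012] [ 0.5375398  -0.13441755  0.241565  ] [ 0.54586366 -0.12685225  0.29830697] [ 0.64818729 -0.76138631 -0.01200552]
scene 759
[ 0.53699695 -0.16325181  0.2686951 ] [ 0.53206693 -0.20676969  0.23785662] [ 0.54574079 -0.12607908  0.29908006] [-9.99981090e-01  6.14861603e-03  1.22484668e-04]
```

View pics/f.png

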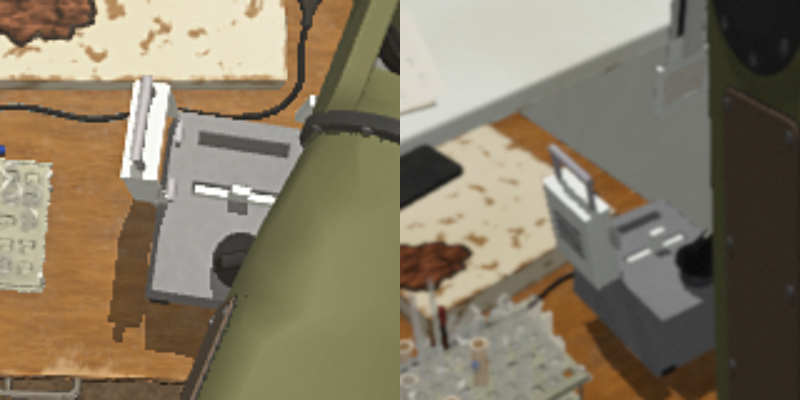

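The plate hangs free in the gripper: its normal is within 0.4° of world x and its lower edge at about 0.24 m. The far slot is empty, the blank is in place and the hood is open.

Call:
arm_command(plan=[[[0, 0, 0, 0, 0, 0, 1], [0, 0, 0, 0, 0, 0, 1], [0, 0, 0, 0, 0, 0, 1], [0, 0, 0, 0, 0, 0, 1], [0, 0, 0, 0, 0, 0, 1], [0, 0, 0, 0, 0, 0, 1]]])

```text
time_s: 15.45
ee_pos: [0.5411, -0.1661, 0.3034]
eef_rot: [-3.142, -0.0, 1.571]
force: [-1.5, -1.0, -1.8]
grip_width: 0.0075
grip_force: 25.0
```

```bash
python3 -c "
from station import ctrl
o=ctrl.get_obs(); print(o['ee_pos'],o['eef_rot'],o['grip_width'],abs(o['joint_vel']).max()); print(ctrl.hand_in())"
```

```text
[ 0.54111827 -0.16605821  0.30341151] [-3.14153842e+00 -7.07122408e-05  1.57074100e+00] 0.007529157698955977 0.0021909092588069863
the job is handed in; nothing more can be done
None
```

The job is handed in after 15.5 s: the latch is turned to its stop, the hood stands open, the blank is still in its slot, and the gripper holds the filter plate upright and still, face to the window, with its lower edge about 24 cm above the desk.

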